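Hang the bracket on the drying stand

ROBOT

A 7-joint arm with a two-finger parallel gripper is mounted at the origin on the work surface. World frame = base frame: x ahead of the robot, y to its left, z up, the work surface at z = 0. Lengths are in m, angles in rad, forces in N, time in s.
With the tool pointing down it reaches from about 0.4 to 0.9 m from the base axis. Payload 5.5 kg.
Tool frame: the origin (TCP) lies midway between the tips of the shut fingers; the grasp point (between the pads) lies 19 mm behind it (manip.grip_depth is the distance from the TCP to the grasp point, in m); z points along the fingers, y is the line along which they close (so a half turn about z gives the same grasp; the last joint's range is limited). The gripper opens to 92 mm and grips with 3 to 60 N. Pads are 19 mm wide; open, the fingers measure 130 mm over their backs; the gripper's body (75 mm by 190 mm) begins 47 mm behind the grasp point.
Start: joints at [1.587, 0.501, -0.427, 1.55, 0.221, 1.138, -0.21], TCP at [0.159, -0.63, 0.227] pointing down, gripper open.
Joint ranges: [-2.88, 2.88], [-0.31, 2.03], [-1.54, 1.56], [0.2, 2.42], [-1.41, 4.55], [0.19, 2.02], [-2.57, 2.57]. Speed limits (rad/s): [2.57, 2.57, 3.14, 3.14, 3.14, 3.14, 3.14].

INTERFACE

Orientations are given as a unit quaternion [x, y, z, w].
In Python, from bench import manip, effector, viewer gives the robot as it stands. Calls block until the motion is done:
- manip.move_pose(position, orientation): joint-space move of the TCP to a pose.
- manip.servo_line(position, ori=None, vel=0.15): straight line of the TCP; ori=None keeps the orientation; vel is the mean speed in m/s.
- manip.movej(angles): joint-space move.
- effector.open_jaws() and effector.close(f_grip=None): open the fingers fully, or close them until they stop; f_grip is the grip in N (None keeps the last).
- manip.sleep(seconds).
- manip.solve_ik(position, orientation): joint angles nearest the present ones, or None.
- viewer.get_image(name): name is "scene" or "top" or "wrist"; returns the picture (400x640x3 uint8, red, green, blue); there is no depth.
- viewer.get_calibration(name): a dict with "vfov" (degrees; the focal length in pixels is half the picture's height over the tangent of half this angle, whatever the lens; pixels are square), "cx", "cy" (the principal point, pixels), "eye" and "attitude" of the camera in the world. Camera axes: x right, y down, z forward; pixel columns grow to the right and rows downward; lengths in m; the calibration is good to about 2 mm. A picture is of the moment at which its call begins: read the wrist's pose just before it. get_calibration takes no time and is no camera call; for the wrist camera it gives the pose at the moment of the call.
A pose or a line that the arm cannot do raises manip.PlanningError and nothing moves.
- manip.hand_in(): hands the job in; it is judged then, once.
Readings, each from a call of its own:
- manip.current_clock(): time.
- manip.current_q(): joint angles.
- manip.current_joint_velocities(): joint speeds.
- manip.current_tau(): joint torques, N m.
- manip.current_tool_pos(): TCP position.
- manip.current_tcp_rot(): TCP orientation.
- manip.current_force(): force on the tool from outside, world axes, zero at the start.
- manip.current_wrist_torque(): the same for the moment, N m.
- manip.current_finger_gap(): finger opening in m.
- manip.current_gripper_force(): force on a finger pad.
Only numpy, scipy, OpenCV 4.12 (cv2) and the standard library are available. Lean on these libraries where they do the work, as an engineer would, in place of code of your own. Each camera call takes 0.05 s, during which the arm holds its last target. There are 200 camera calls.

TASK

The aluminium bracket with the big round hole is next to be spray-painted: hang it by that hole on the peg of the taller drying stand. Lower it right down until it lies flat on the stand's wooden rest before you let go of it, and leave the other bracket where it is.

Things in the scene. Friction and masses are not known exactly. Their poses are not given: they have to be found in the camera images.
- bracket: Aluminium bracket to hang: flat plate with one round hole 36 mm wide. Origin: hole centre on the plate's underside. Plate 5 mm thick, x -49 to 55, y -35 to 35 mm, z up; upright tab centred at x -45, y 0: 8 mm thick (x), 26 mm wide (y), top at z 50 mm; tab side roughly towards the robot at the start. About 110 g. Grip the tab from above, across its 26 mm width (along y).
- blank: The other aluminium bracket, left alone: same outer form, but two small 8 mm holes and no big one. Origin on the underside. Plate 5 mm thick, x -49 to 55, y -35 to 35 mm, z up; upright tab centred at x -45, y 0: 8 mm thick (x), 26 mm wide (y), top at z 50 mm; tab side roughly towards the robot at the start.
- tall_stand: Fixed. Origin: centre of the base's underside, on the table; z up along the peg. Dark steel base disc 84 mm wide, 12 mm high; 18 mm column; round pale wooden rest 64 mm wide; above it a bare steel peg 12 mm thick. The taller of the two drying stands: the rest's upper face is at z = 110 mm, the peg's tip at z = 155 mm.
- short_stand: Fixed. Origin: centre of the base's underside, on the table; z up along the peg. Dark steel base disc 84 mm wide, 12 mm high; 18 mm column; round pale wooden rest 64 mm wide; above it a bare steel peg 12 mm thick. The lower of the two drying stands, not used: the rest's upper face is at z = 50 mm, the peg's tip at z = 95 mm.
There are look-alikes about, which are no part of the job. Leave any pink look-alike of the tall_stand alone.

How it is judged:
On the way:
1. the bracket, still held in the fingers, is lowered over the tall stand's peg to within 10 mm of its rest (horizontal distance between bracket and tall_stand below 0.02 m and z of bracket in the frame of tall_stand between 0.104 and 0.12 m and contact force between the fingers and bracket above 0.5 N), for 0.1 s.
At the end, for the whole second after the job is handed in: The bracket hangs on the tall stand's peg: its hole centre within 20 mm of the peg's axis sideways, its underside at the rest's upper face (no more than 10 mm above or 6 mm below), lying flat within 10 degrees and at rest; the other bracket is within 30 mm of where it began (horizontal distance between bracket and tall_stand below 0.02 m and z of bracket in the frame of tall_stand between 0.104 and 0.12 m and angle between bracket's own z axis and vertical below 0.17 rad and linear speed of bracket below 0.02 m/s and distance of blank from where it was at the start of the episode below 0.03 m); the robot touches nothing.
It fails at once if the other bracket is moved by more than 30 mm (distance of blank from where it was at the start of the episode above 0.03 m).
It also fails if it takes over 38 s, if anything falls off the work surface, if the arm or the gripper's body presses on something with over 40 N, if the wrist force passes 120 N, or if a joint passes its speed limit or range.

## Working session

There is one attempt and no reset: what is moved stays moved. The work goes in short steps, each a Python script; the robot and the scene stay as the last script left them, time stands still between calls to the robot, and variables do not carry over. Pictures are saved under pics/ and viewed, at most 10 in all, crops included, and the job is handed in when it is done.

```bash
ls; mkdir -p pics; python3 - <<'E'
from bench import manip, effector, viewer
import cv2
for n in ("scene","top"):
    cv2.imwrite(f"pics/{n}0.png",cv2.cvtColor(viewer.get_image(n),cv2.COLOR_RGB2BGR)); print(n,viewer.get_calibration(n))
print(viewer.get_calibration("wrist"),manip.current_tcp_rot(),manip.current_clock())
E
```

```text
pics
scene {'vfov': 48.17166477983443, 'cx': 325.9619726167417, 'cy': 206.06826548534067, 'eye': array([ 1.27564105, -0.04448131,  0.79125016]), 'attitude': array([ 0.73400913,  0.56500807, -0.23822429, -0.29196861])}
top {'vfov': 49.434712241701874, 'cx': 324.2746820441623, 'cy': 196.59427907484653, 'eye': array([0.37363163, 0.12569327, 1.22934097]), 'attitude': array([ 0.70885552, -0.70002392,  0.06219599, -0.06018333])}
{'vfov': 64.51593708273268, 'cx': 322.5211154879722, 'cy': 197.00941126050523, 'eye': array([ 0.22527162, -0.61311275,  0.38399759]), 'attitude': array([ 0.78246422, -0.60902179, -0.08036544,  0.10189995])} [ 9.92393093e-01  1.23106420e-01 -9.16807951e-05 -8.66571896e-04] 0.1
```

View pics/top0.png

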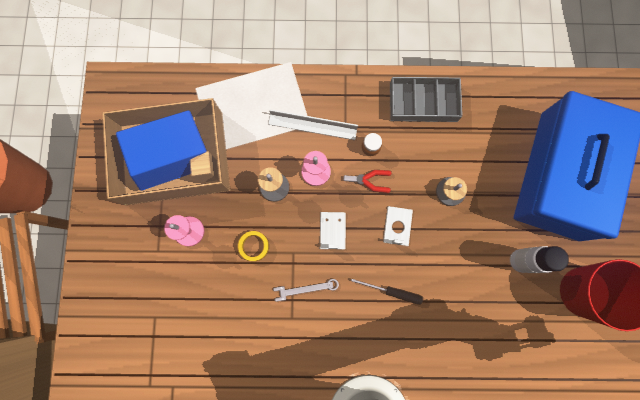

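View pics/scene0.png

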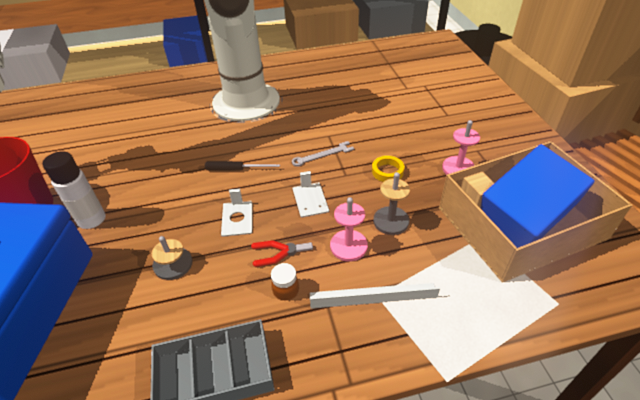

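The top picture shows two brackets. The one at (398,226), scene (237,215), has one big round hole, so it is the one to hang. The one at (333,231), scene (310,198), has two small holes and is the blank. There are four stands: dark base and wooden rest at top (272,183), scene (394,205), which is clearly tall; dark and low at top (452,190), scene (168,258); pink at top (316,167) and (184,230). The target is the dark-based tall one. I'll confirm both in an enlarged crop.

```bash
python3 - <<'E'
import cv2,numpy as np
t=cv2.imread("pics/top0.png");s=cv2.imread("pics/scene0.png")
c=lambda im,x,y,w,h,k:cv2.resize(im[y:y+h,x:x+w],None,fx=k,fy=k,interpolation=cv2.INTER_CUBIC)
a=np.hstack([c(t,250,155,50,50,6),c(t,375,200,50,50,6)])
b=np.hstack([c(s,365,165,60,75,4),c(s,210,180,60,75,4)])
b=cv2.copyMakeBorder(b,0,0,0,a.shape[1]-b.shape[1],cv2.BORDER_CONSTANT)
cv2.imwrite("pics/crop0.png",np.vstack([a,b[:300]]))
E
cat > h.py <<'E'
import numpy as np
from scipy.spatial.transform import Rotation as R
def ray(c,u,v):
    f=200/np.tan(np.radians(c["vfov"])/2)
    d=R.from_quat(c["attitude"]).apply([(u-c["cx"])/f,(v-c["cy"])/f,1]); return np.array(c["eye"]),d
def onz(c,u,v,z):
    e,d=ray(c,u,v); return e+d*(z-e[2])/d[2]
def proj(c,p):
    f=200/np.tan(np.radians(c["vfov"])/2)
    q=R.from_quat(c["attitude"]).inv().apply(np.atleast_2d(p)-c["eye"]); return q[:,:2]/q[:,2:]*f+[c["cx"],c["cy"]]
E
python3 - <<'E'
from h import *
from bench import viewer
T=viewer.get_calibration("top");S=viewer.get_calibration("scene")
for n,tp,sp,z in [("hole",(398,227),(237,216),.005),("base",(275,187),(393,219),.012),("rest",(270,178),(395,189),.11),("robot",(370,385),(245,105),0)]:
    print(n,onz(T,*tp,z).round(3),onz(S,*sp,z).round(3))
E
```

```text
hole [ 0.503 -0.086  0.005] [ 0.504 -0.085  0.005]
base [0.613 0.264 0.012] [0.619 0.271 0.012]
rest [0.617 0.267 0.11 ] [0.619 0.267 0.11 ]
robot [ 0.08  -0.005  0.   ] [ 0.02  -0.006  0.   ]
```

View pics/crop0.png

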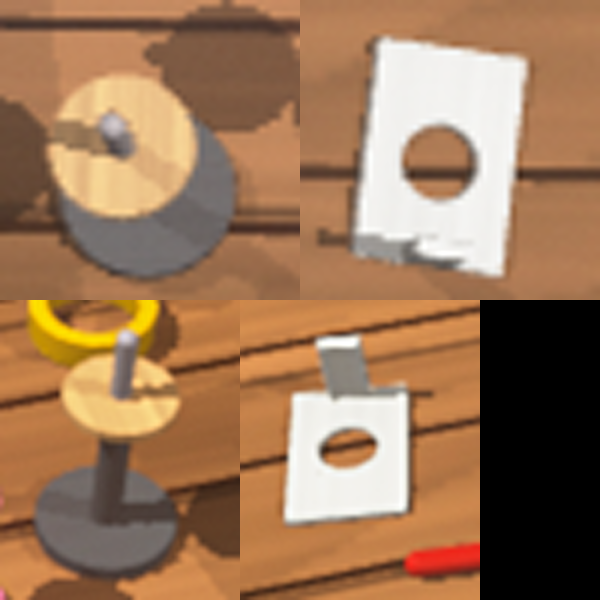

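The crop confirms both: the dark grey tall stand with a bare wooden rest, and the bracket with the one big hole. The two cameras agree to a few mm, so I'll go and grasp.

```bash
cat >> h.py <<'E'
def quat(yaw): return (R.from_euler('z',yaw)*R.from_euler('x',np.pi)).as_quat()
E
python3 - <<'E'
from h import *
import json,cv2
from bench import manip,effector,viewer
T=viewer.get_calibration("top");S=viewer.get_calibration("scene")
hole=(onz(T,397.9,226.6,.005)+onz(S,236.3,216.3,.005))/2
stand=(onz(T,269.7,178.5,.11)+onz(S,394.6,188.3,.11))/2
C=[onz(T,u-.4,v-.4,.005) for u,v in [(388,206.3),(412.8,209.7),(408.8,245.8),(384.2,242.5)]]
ax=(C[0]+C[1]-C[2]-C[3]); ay=C[0]+C[3]-C[1]-C[2]
yaw=np.arctan2(ax[1],ax[0]); print(yaw,np.arctan2(-ay[0],ay[1]),np.linalg.norm(ax)/2,np.linalg.norm(ay)/2)
cen=np.mean(C,0); h2=cen-R.from_euler('z',yaw).apply([.003,0,0])
print(hole,h2,stand,"pink",onz(T,316,175,.012),onz(S,349,246,.012))
tab=hole+R.from_euler('z',yaw).apply([-.045,0,0]); 
json.dump(dict(hole=hole.tolist(),stand=stand.tolist(),yaw=yaw),open("s.json","w"))
q=quat(yaw); f=manip.grip_depth; print(f)
manip.move_pose([tab[0],tab[1],.14],q)
print(manip.current_clock(),manip.current_tool_pos())
cv2.imwrite("pics/w1.png",cv2.cvtColor(viewer.get_image("wrist"),cv2.COLOR_RGB2BGR))
W=viewer.get_calibration("wrist")
r=R.from_euler('z',yaw)
print("pred hole,tab top",proj(W,[hole,[tab[0],tab[1],.05]]))
E
```

```text
-0.12381610114377913 -0.12313663302260856 0.10360861788232723 0.0703064106384325
[ 0.50473489 -0.08621587  0.005     ] [ 0.50451834 -0.08589732  0.005     ] [0.61624107 0.26725123 0.11      ] pink [0.64932558 0.14803133 0.012     ] [0.67042444 0.14774512 0.012     ]
0.0188
2.3583 [ 0.46031156 -0.08158774  0.14009513]
pred hole,tab top [[321.34288614 139.81130299]
 [321.22956608 200.44306767]]
```

View pics/w1.png

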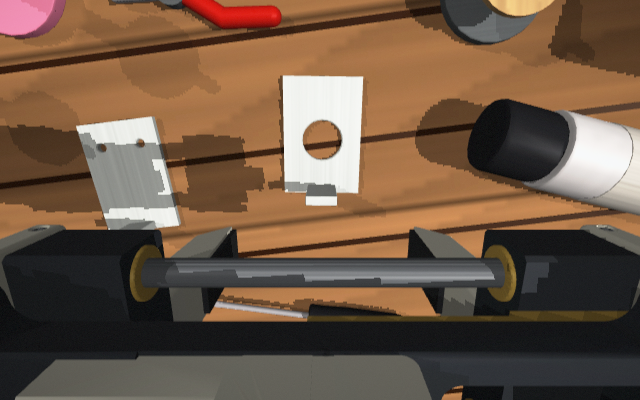

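The wrist view shows the hole at (322,139) and the tab top at (321,201), both within a pixel of the prediction. Blank and bottle are clear of the fingers. Grasp and lift next.

```bash
python3 - <<'E'
from h import *
import json,cv2
from bench import manip,effector,viewer
s=json.load(open("s.json")); hole=np.array(s["hole"]);yaw=s["yaw"];st=np.array(s["stand"])
tab=hole+R.from_euler('z',yaw).apply([-.045,0,0]); q=quat(yaw)
manip.servo_line([tab[0],tab[1],.014],q)
effector.close(35); print(manip.current_finger_gap(),manip.current_gripper_force(),manip.current_clock())
off=manip.current_tool_pos()-np.r_[hole[:2],0]; s["off"]=R.from_euler('z',-yaw).apply(off).tolist(); json.dump(s,open("s.json","w"))
manip.servo_line([tab[0],tab[1],.21],q)
print(manip.current_force(),manip.current_finger_gap())
t=st*[1,1,0]+R.from_euler('z',0).apply(s["off"])
manip.move_pose([t[0],t[1],.19+s["off"][2]],quat(0))
print(manip.current_clock(),manip.current_tool_pos(),t)
a=viewer.get_image("scene")[100:250,300:480];W=viewer.get_calibration("wrist");b=viewer.get_image("wrist")
b=b[:300,100:540]
a=cv2.resize(a,(360,300),interpolation=cv2.INTER_CUBIC)
cv2.imwrite("pics/h1.png",cv2.cvtColor(np.hstack([a,b]),cv2.COLOR_RGB2BGR))
print(proj(W,[[*st[:2],.155],[*st[:2],.19]])-[100,0]+[360,0], s)
E
```

```text
0.02575979738792872 34.99996840953827 4.4417
[ 0.49090734 -0.38319366 -0.77419954] 0.026082401610510602
7.2667 [0.57177    0.2653256  0.20354974] [0.57120527 0.26727387 0.01395921]
[[578.52935648 151.53031826]
 [577.84106252 159.15878958]] {'hole': [0.5047348907096282, -0.08621586926886671, 0.004999999999999949], 'stand': [0.6162410693432643, 0.26725122762013637, 0.11000000000000004], 'yaw': -0.12381610114377913, 'off': [-0.04503579799309645, 2.2638256745747644e-05, 0.013959214074134583]}
```

View pics/h1.png

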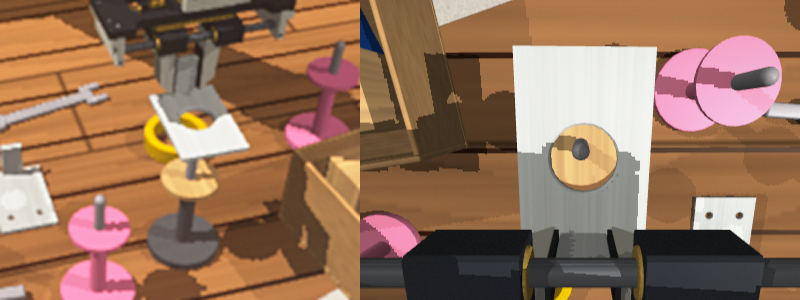

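In the wrist half of the composite, the peg tip at (580,150) shows through the hole centred at (583,157). The scene half shows the bracket level above the tall stand. Now I'll lower it until it touches the rest.

```bash
python3 - <<'E'
from h import *
import json,cv2
from bench import manip,effector,viewer
s=json.load(open("s.json")); st=np.array(s["stand"])
t=st*[1,1,0]+s["off"]+[0,.002,0]
manip.servo_line([t[0],t[1],.116+t[2]],quat(0),vel=.06)
f0=manip.current_force();print(f0,manip.current_tool_pos()-t)
z=.116
while z>.105:
    z-=.0015; manip.servo_line([t[0],t[1],z+t[2]],quat(0),vel=.02); manip.sleep(.1)
    f=manip.current_force(); print(round(z,4),f.round(2),manip.current_wrist_torque().round(2),(manip.current_tool_pos()-t)[2])
    if f[2]-f0[2]>3: break
print(manip.current_clock(),manip.current_gripper_force())
a=viewer.get_image("scene")[100:250,300:480];b=viewer.get_image("wrist")[:300,100:540]
a=cv2.resize(a,(360,300),interpolation=cv2.INTER_CUBIC)
cv2.imwrite("pics/h2.png",cv2.cvtColor(np.hstack([a,b]),cv2.COLOR_RGB2BGR))
E
```

```text
[-0.09042685  0.41617772 -0.88255849] [0.00030514 0.00022653 0.11651315]
0.1145 [ 0.46 -0.4  -0.07] [ 0.01  0.03 -0.02] 0.11459649202643873
0.113 [ 0.12 -0.04 -1.15] [-0.    0.05  0.02] 0.11295161129715406
0.1115 [-0.16  0.61 -1.02] [ 0.02  0.07 -0.01] 0.11146842778857496
0.11 [1.16 0.61 0.12] [ 0.06 -0.04 -0.03] 0.11006011585258488
0.1085 [-3.81 -1.43 10.3 ] [-0.41  0.64 -0.04] 0.10999794869486244
10.5 35.00153303146362
```

View pics/h2.png

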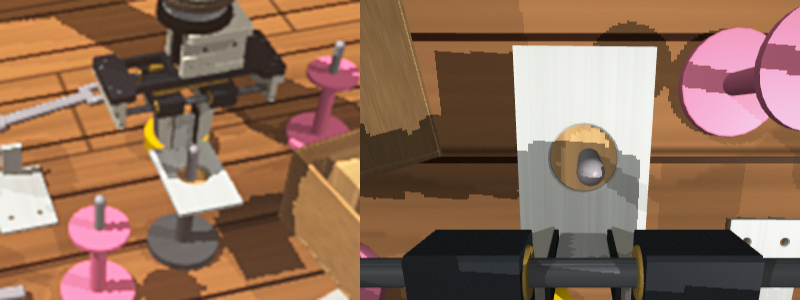

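The bracket lies on the rest (10 N contact), with the peg at (590,165) through the hole. I'll relax the push, open, retreat and check.

```bash
python3 - <<'E'
from h import *
import json,cv2
from bench import manip,effector,viewer
s=json.load(open("s.json")); st=np.array(s["stand"])
t=st*[1,1,0]+s["off"]+[0,.002,0]
manip.servo_line([t[0],t[1],.1098+t[2]],quat(0),vel=.02);print(manip.current_force())
effector.open_jaws(); manip.sleep(.2)
manip.servo_line([t[0],t[1],.29],quat(0),vel=.1); manip.sleep(.3)
print(manip.current_clock(),manip.current_finger_gap(),manip.current_force())
a=viewer.get_image("scene")[100:250,300:480];b=viewer.get_image("wrist")[:300,100:540]
a=cv2.resize(a,(360,300),interpolation=cv2.INTER_CUBIC)
cv2.imwrite("pics/h3.png",cv2.cvtColor(np.hstack([a,b]),cv2.COLOR_RGB2BGR))
E
```

```text
[-0.94688129 -0.57965239  3.206414  ]
14.3 0.09151110323594368 [ 0.49704964 -0.44629054  0.11626768]
```

View pics/h3.png

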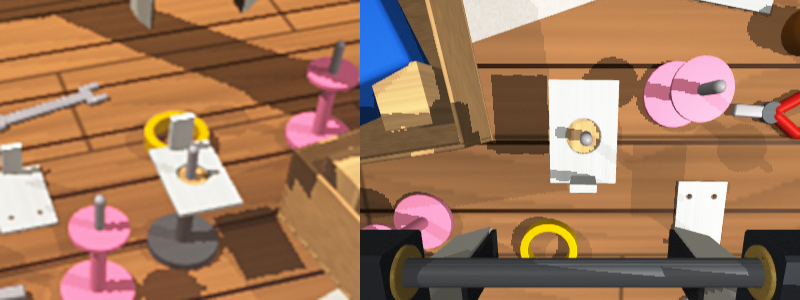

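The bracket lies flat on the tall stand's rest with the peg through its hole at (586,138). The gripper is clear and the blank is still in place, so I'm handing in.

```bash
python3 -c "
from bench import manip
print(manip.hand_in())"
```

```text
the job is handed in; nothing more can be done
None
```

The bracket with the big hole hangs flat on the tall dark stand's peg, the other bracket was left where it was, and the job was handed in at about 14 s; the hand-in call returned no verdict.

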